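# Set and lock the air regulator under its sprung cover

### The job

The spray gun's air regulator sits on the work table under a clear cover on a spring hinge. Press the catch on the cover and steady the cover as it comes up, so that it opens fully without flying open; turn the pressure knob until its pointer meets the index tab, and slide the lock plate fully home over the dial. Then close the cover again until the catch holds it, and leave the index tab and the things standing round the regulator where they are.

Things in the scene. Friction and masses are not known exactly. Their poses are not given: they have to be found in the camera images.
- regulator: Fixed grey air regulator, a low box 132 mm deep (its x from -62 to +70 mm), 190 mm wide (y), 22 mm high, with two brass hose fittings on its right side (to y = -121 mm). Origin on the table; its own -x is the front with the catch (toward the robot, turned by some yaw), +y its left. The knob's axis stands at x = 0, y = -35 mm.
- cover (a joint): Clear hood with grey edges over the whole top, hinged at the back; rad: 0 = shut, 1.95 = fully open, leaning 22 degrees back past upright on its stop. Top panel with front and side skirts, 3 mm thick, 120 mm deep from the hinge, 176 mm wide, top 71 mm above the table when shut. A spring opens it and keeps it open: about 2 N at the catch pad. Let go from shut it flies open over 4 rad/s; let go beyond 1.2 rad it does not.
- cover_hinge (a point): Middle of the cover's hinge axis (along the regulator's y), at the regulator's x = +58, z = 23 mm; does not move.
- cover_top (a point): Centre of the top panel's outer face; shut, 60 mm in front of and 48 mm above the hinge axis. To shut the cover, push it over from behind, then press the panel down (10 to 15 N) beside the catch pad, not on it (a pressed pad keeps the catch released), and hold it down half a second: the catch snaps back damped, in about 0.3 s. Caught, it rests at about 0.02 rad.
- catch (a joint): Steel rocker catch at the middle of the cover's front top edge, carried by it; 0 = at rest, 0.28 rad = pad fully down. Pressing the pad swings its hook, on the cover's front, off the keeper at about 0.1 rad. The pad goes down under 1.5 to 2 N, no more than the cover's own push, so the finger that presses it then carries the cover, which follows it as it rises.
- catch_pad (a point): Centre of the catch pad's upper face; pad 34 x 34 mm, 14 mm above the top panel; shut, it lies 100 mm in front of and 62 mm above the hinge axis, about 85 mm above the table. Press here, downward, 4 to 6 N.
- knob (a joint): Pressure knob's angle about the vertical, rad, anticlockwise from above; at 0 its pointer points to the regulator's front (-x). Turns -1.35 to 1.35, stays where left (friction 0.05 N m). The pointer meets the index tab when this equals joint index.
- knob_grip (a point): Centre of the knob's upright grip bar on the knob's axis: bar 34 mm long (along the pointer), 12 mm thick, 19 mm high, z from 32 to 51 mm above the table. Below it a round dial of 52 mm diameter, top 28 mm above the table. Its own -x is the pointer direction.
- pointer_tip (a point): Pointer end (white line on the black knob), at the dial's rim, 26 mm from the knob's axis.
- index (a joint): Angle of the stiff index tab round the knob's axis, rad, measured as for the knob. Differs each time; do not move it.
- index_tip (a point): Pointed inner end of the dark steel index tab, low on the regulator's top (27 mm above the table), 31 mm from the knob's axis.
- lock (a joint): Lock plate's travel, m: 0 = drawn back to the left, 0.055 = fully home over the dial. It slides toward the regulator's -y against about 2 N and stays where left.
- lock_fin (a point): Centre of the black grip fin on the steel U-shaped lock plate: fin 10 mm (x) by 26 mm (y) by 24 mm high, z from 33 to 57 mm above the table; the plate is 4 mm thick, 60 mm wide in x, its underside 30 mm above the table. Drawn back, the fin is 97 mm to the left of the knob's axis; home, 42 mm.
- spool_mid (a point): Bystander: wooden spool of cream thread, 38 mm across, 42 mm high, its centre; to the right of the regulator.
- jar_mid (a point): Bystander: small white jar, 42 mm across, 52 mm high, its centre; to the right and back.
- tape_mid (a point): Bystander: black tape measure, 61 x 73 x 28 mm, its centre; to the left of the regulator.

How it is judged:
By the outcome, as a careful person would: the job done as asked, in the order asked, and still so for the second after the job is handed in, with the robot touching nothing.
It also fails if it takes over 72 s, if anything falls off the work surface, if the arm or the gripper's body presses on something with over 40 N, if the wrist force passes 120 N, or if a joint passes its speed limit or range.

### The arm

A 7-joint arm with a two-finger parallel gripper is mounted at the origin on a cart in front of the work surface, level with it; the furniture and walls round the work are solid. World frame = base frame: x ahead of the robot, y to its left, z up, the work surface at z = 0. Lengths are in m, angles in rad, forces in N, time in s.
With the tool pointing down it reaches from about 0.425 to 0.925 m from the base axis. Payload 6.8 kg.
Tool frame: the origin (TCP) lies at the very end of the fingers, on their centre line; the grasp point (between the pads) lies r.pinch_z behind it (r.pinch_z is the distance from the TCP to the grasp point, in m); z points along the fingers, y is the line along which they close (so a half turn about z gives the same grasp; the last joint's range is limited). The gripper opens to 85 mm and grips with 20 to 120 N. Pads are 22 mm wide; open, the fingers measure 114 mm over their backs; the gripper's body (76 mm by 85 mm) begins 54 mm behind the grasp point. The pads swing forward as they close: fully open they stand 13 mm farther back than shut.
Start: joints at [-1.26, 0.477, 0.022, 1.555, -0.011, 1.109, -0.083], TCP at [0.274, 0.617, 0.231] pointing down, gripper open.
Joint ranges: [-2.96, 2.96], [-0.34, 2.1], [-1.41, 1.46], [0.24, 2.44], [-1.37, 4.51], [0.17, 1.92], [-2.96, 2.96]. Speed limits (rad/s): [2.39, 2.39, 3.14, 3.14, 3.14, 3.14, 3.14].

### API

Orientations are given as a rotation vector (axis times angle).
In Python, from bench import status, grab_frame, camera_model, r gives the robot as it stands. The module is installed in compiled form; this text tells all that it offers.
- The arm moves only by the shell command python3 -m creep 'ROWS' [FORCE]. ROWS is text: rows parted by semicolons, each of 7 numbers parted by spaces: the turn, a rotation vector about the tool's x, y, z in rad, then the shift along the tool's x, y, z in mm, then the opening, from -1 (shut) to 1 (fully open). In form: rx ry rz tx ty tz fingers; .... A call has 1 to 10 rows; each row is the pose to reach, as a shift and turn from the pose commanded when the call began, along the tool's axes at that moment; what a row does not reach only later rows make up. A row lasts 1/8 s, in which the tool goes at most 62.5 mm and 10.7 degrees, less where a joint would pass 70% of its speed; a pose out of reach is approached as far as the arm can. A call with a gripper value outside its range is refused whole. The fingers move at their own pace and stop on an object; FORCE is the grip in N (left out, the last holds). Time passes only in rows, so rows that repeat a pose let the fingers close. It gives the time, the measured TCP pose, the force, the opening and the grip force at its end, in the units of the state.
- status.get_obs(): the state, without advancing time (a new reading comes with each control period).
- grab_frame(name): name is "side" or "top"; returns (picture, depth): 400x640x3 uint8, red, green, blue; 400x640 float32, m along the optical axis (not along the pixel's ray), 0 where there is no reading.
- camera_model(name): a dict with "K" (3x3 intrinsics, pixels), "D" ([k1, k2, p1, p2, k3] as OpenCV has them; the pictures are not rectified), "rvec" (rotation vector, rad) and "tvec" (3), from world to camera coordinates, as OpenCV has them. Camera axes: x right, y down, z forward; pixel columns grow to the right and rows downward; lengths in m; the calibration is good to about 2 mm. A picture is of the moment at which its call begins. camera_model takes no time and is no camera call.
- r.hand_in(): hands the job in; it is judged then, once.
The state is a dict: "clock": time; "joints": joint angles; "qvel": joint speeds; "tau": joint torques, N m; "tcp_pos": TCP position; "orientation": TCP orientation; "contact_force": force on the tool from outside, world axes, zero at the start; "moment": the same for the moment, N m; "grip_width": finger opening in m; "gripper_force": force on a finger pad.
Only numpy, scipy, OpenCV 4.12 (cv2) and the standard library are available. Lean on these libraries where they do the work, as an engineer would, in place of code of your own. Each camera call takes 0.05 s, during which the arm holds its last target. There are 200 camera calls.

## Working session

There is one attempt and no reset: what is moved stays moved. The work goes in short steps, Python scripts to look and compute and a shell command to move; the robot and the scene stay as the last step left them, time stands still between calls to the robot, and variables do not carry over. Pictures are saved under pics/ and viewed, at most 10 in all, crops included, and the job is handed in when it is done.

```bash
mkdir -p pics
python3 - <<'E'
from bench import status, grab_frame, camera_model, r
import cv2,numpy as np
o=status.get_obs(); print({k:np.round(v,3) for k,v in o.items()}, r.pinch_z)
for n in ("side","top"):
    p,d=grab_frame(n); cv2.imwrite(f"pics/{n}0.png",p[:,:,::-1]); np.save(f"pics/{n}0.npy",d)
    m=camera_model(n); print(n,m)
    R=cv2.Rodrigues(np.array(m["rvec"]))[0]; print(-R.T@np.array(m["tvec"]).ravel(), R[2])
E
```

```text
{'clock': np.float64(0.0), 'joints': array([-1.26 ,  0.478,  0.022,  1.556, -0.011,  1.109, -0.083]), 'qvel': array([ 0.001,  0.   , -0.001,  0.002,  0.001,  0.001, -0.001]), 'tau': array([ 0.0000e+00, -5.9644e+01,  1.6080e+00, -2.8120e+01,  1.3000e-02,
        9.0000e-03, -0.0000e+00]), 'tcp_pos': array([0.274, 0.616, 0.23 ]), 'orientation': array([-6.530e-01, -3.073e+00,  3.000e-03]), 'contact_force': array([ 0.518,  0.184, -1.04 ]), 'moment': array([ 0.027, -0.02 , -0.025]), 'gripper_force': np.float64(0.0), 'grip_width': np.float64(0.085)} 0.0187
side {'K': array([[387.09925586,   0.        , 316.87778317],
       [  0.        , 387.09925586, 194.89061893],
       [  0.        ,   0.        ,   1.        ]]), 'D': array([-0.01974964,  0.        ,  0.        ,  0.        ,  0.        ]), 'rvec': array([ 2.1820659 , -0.31812304,  0.15977416]), 'tvec': array([-0.4856802 ,  0.20033378,  0.76186908])}
[ 0.32468247 -0.61569632  0.60988745] [ 0.22932525  0.77495149 -0.58894832]
top {'K': array([[464.97289938,   0.        , 317.92679474],
       [  0.        , 464.97289938, 203.04857104],
       [  0.        ,   0.        ,   1.        ]]), 'D': array([-0.13287788,  0.        ,  0.        ,  0.        ,  0.        ]), 'rvec': array([ 2.02968622, -2.18604395,  0.24485789]), 'tvec': array([0.07802663, 0.53562667, 1.0112406 ])}
[0.30608426 0.05792421 1.103879  ] [ 0.21843372 -0.01848459 -0.9756767 ]
```

View pics/top0.png

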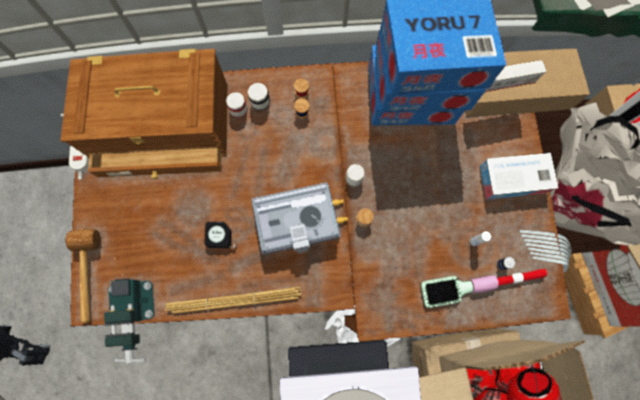

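View pics/side0.png

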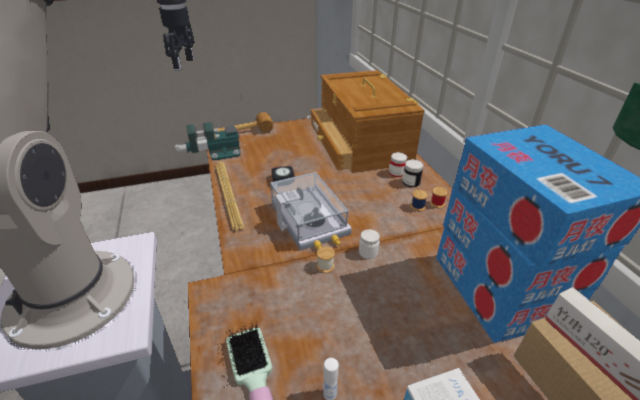

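The top view shows the regulator at about (298,218), the catch pad at (299,237) and the knob at (311,215). The tape is at (217,235), the spool at (365,217) and the jar at (355,176). I'll zoom in on both views.

```bash
cat > h.py <<'E'
from bench import status, grab_frame, camera_model, r
import cv2,numpy as np
from scipy.spatial.transform import Rotation as Ro
def ray(n,uv):
    m=camera_model(n); R=cv2.Rodrigues(np.array(m["rvec"]))[0]; t=np.array(m["tvec"]).ravel()
    q=cv2.undistortPoints(np.array(uv,float).reshape(-1,1,2),m["K"],m["D"]).reshape(-1,2)
    return -R.T@t, np.c_[q,np.ones(len(q))]@R
def onz(n,uv,z):
    c,d=ray(n,uv); return c+d*((np.reshape(z,(-1,1))-c[2])/d[:,2:])
def cross(uv1,uv2): # top, side
    a,d=ray("top",uv1);b,e=ray("side",uv2); out=[]
    for x,y in zip(d,e):
        s=np.linalg.lstsq(np.c_[x,-y],b-a,rcond=None)[0]; out.append(np.r_[(a+s[0]*x+b+s[1]*y)/2,np.linalg.norm(a+s[0]*x-b-s[1]*y)])
    return np.array(out)
def proj(n,P):
    m=camera_model(n); return cv2.projectPoints(np.array(P,float).reshape(-1,1,3),m["rvec"],m["tvec"],m["K"],m["D"])[0].reshape(-1,2)
def pic(name,box,k,fn,f=None):
    p,d=grab_frame(name) if f is None else f
    x0,y0,x1,y1=box; cv2.imwrite(fn,cv2.resize(p[y0:y1,x0:x1,::-1],None,fx=k,fy=k,interpolation=cv2.INTER_CUBIC)); return p,d
E
python3 - <<'E'
import cv2,numpy as np
a=cv2.imread('pics/top0.png')[175:265,245:385]; b=cv2.imread('pics/side0.png')[165:255,245:385]
cv2.imwrite('pics/c0.png',cv2.resize(np.vstack([a,b]),None,fx=3.3*1,fy=3.3,interpolation=cv2.INTER_CUBIC))
E
```

```text
(no output)
```

View pics/c0.png

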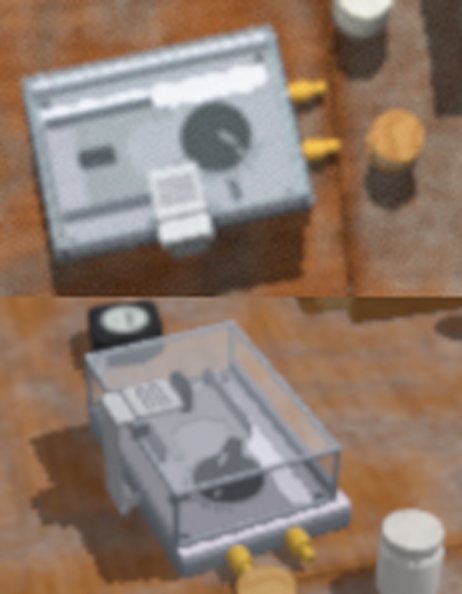

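The crop shows the pad's textured square at top (179,187) and side (151,397). The dial is at top (216,136), with its pointer toward (245,153). The index tab is at (234,188) and the lock fin at (98,157).

Run:
```python
from h import *
T=lambda *p:[(u/3.3+245-.35,v/3.3+175-.35) for u,v in p]
S=lambda *p:[(u/3.3+245-.35,(v-297)/3.3+165-.35) for u,v in p]
np.set_printoptions(precision=4,suppress=True)
print("pad,coverTL(back left),backright",cross(T((179,187),(25,80),(270,30)),S((151,397),(233,322),(340,448))))
tl=onz("top",T((216,136),(245,153),(234,188),(232,180),(98,157)),[.028,.03,.027,.027,.057]); print(tl)
sl=onz("side",S((229,479),(205,497)),[.028,.03]);print("side dial",sl)
c=onz("top",T((25,80),(270,30),(310,203),(60,255)),[.071,.071,.071,.071]);print("cover@71",c)
print("pad@85",onz("top",T((179,187)),.085),onz("side",S((151,397)),.085))
print("bystanders",onz("top",[(365,217),(355,176),(217,235)],[.042,.052,.028]))
for a,b in ((1,0),(2,3)):
    v=c[a]-c[b];print(np.arctan2(v[1],v[0]))
```

```text
pad,coverTL(back left),backright [[0.4708 0.0855 0.0901 0.0032]
 [0.5579 0.1873 0.0724 0.0003]
 [0.582  0.0153 0.0724 0.0022]]
[[0.5174 0.0582 0.028 ]
 [0.5032 0.0385 0.03  ]
 [0.4792 0.0482 0.027 ]
 [0.485  0.0491 0.027 ]
 [0.503  0.1409 0.057 ]]
side dial [[0.5166 0.0568 0.028 ]
 [0.4945 0.0405 0.03  ]]
cover@71 [[ 0.5581  0.1875  0.071 ]
 [ 0.5812  0.0154  0.071 ]
 [ 0.458  -0.0022  0.071 ]
 [ 0.435   0.1692  0.071 ]]
pad@85 [[0.4733 0.0855 0.085 ]] [[0.4706 0.0922 0.085 ]]
bystanders [[ 0.5025 -0.0691  0.042 ]
 [ 0.6002 -0.0538  0.052 ]
 [ 0.4877  0.2798  0.028 ]]
-1.4372715928738753
-1.437321466032524
```

```bash
cat >> h.py <<'E'
O=np.array([.511,.093]); YAW=.1335
def reg2w(p): # mm in regulator frame -> world m
    c,s=np.cos(YAW),np.sin(YAW); p=np.atleast_2d(p)/1000.; return np.c_[O+p[:,:2]@np.array([[c,s],[-s,c]]),p[:,2]]
def w2reg(P):
    c,s=np.cos(YAW),np.sin(YAW); P=np.atleast_2d(P); return 1000*np.c_[(P[:,:2]-O)@np.array([[c,-s],[s,c]]),P[:,2]]
def delta(p,th=0.): # tool x along reg (-cos th,-sin th), pointing down; -> row
    o=status.get_obs(); R=Ro.from_rotvec(o["orientation"]); a=YAW+th
    G=Ro.from_matrix(np.array([[-np.cos(a),-np.sin(a),0],[-np.sin(a),np.cos(a),0],[0,0,-1]]).T)
    return np.r_[(R.inv()*G).as_rotvec().round(3),(R.inv().apply(reg2w(p)-o["tcp_pos"])*1000).round(1).ravel()]
def st():
    o=status.get_obs(); print("t%.2f"%o["clock"],"reg",w2reg(o["tcp_pos"]).round(1),"F",np.round(o["contact_force"],1),"w",round(float(o["grip_width"]),4),round(float(o["gripper_force"]),1))
E
python3 -c "
from h import *
np.set_printoptions(suppress=True)
print(delta([-42,0,180]),delta([-42,0,105]))"
```

```text
[  -0.002   -0.      -0.552 -393.2   -403.7     51.1  ] [  -0.002   -0.      -0.552 -393.2   -403.6    126.1  ]
```

```bash
python3 -m creep '0 0 -0.552 -393 -404 45 -1;0 0 -0.552 -393 -404 45 -1;0 0 -0.552 -393 -404 45 -1;0 0 -0.552 -393 -404 45 -1;0 0 -0.552 -393 -404 45 -1;0 0 -0.552 -393 -404 45 -1;0 0 -0.552 -393 -404 45 -1;0 0 -0.552 -393 -404 45 -1;0 0 -0.552 -393 -404 45 -1;0 0 -0.552 -393 -404 45 -1' 30; python3 -m creep '0 0 0 0 0 0 -1;0 0 0 0 0 0 -1'; python3 -c "
from h import *
np.set_printoptions(suppress=True)
st();print(delta([-42,0,105]))"
```

```text
clock: 1.35
tcp_pos: [0.4698, 0.0825, 0.1859]
orientation: [0.195, -3.135, 0.003]
contact_force: [-0.1, 0.9, -0.8]
grip_width: -0.0004
gripper_force: 0.0
clock: 1.6
tcp_pos: [0.4688, 0.0894, 0.1862]
orientation: [0.213, -3.134, -0.001]
contact_force: [0.6, 1.0, -0.4]
grip_width: -0.0002
gripper_force: 0.0
t1.60 reg [[-42.3   2.1 186.2]] F [ 0.6  1.  -0.4] w -0.0002 0.0
[ 0.001 -0.     0.002 -0.3   -2.1   81.2  ]
```

```bash
python3 -m creep '0 0 0 0 -2 30 -1;0 0 0 0 -2 60 -1;0 0 0 0 -2 80 -1;0 0 0 0 -2 90 -1;0 0 0 0 -2 94 -1;0 0 0 0 -2 96 -1;0 0 0 0 -2 98 -1;0 0 0 0 -2 100 -1;0 0 0 0 -2 102 -1;0 0 0 0 -2 102 -1'
python3 - <<'E'
from h import *
st()
a,_=grab_frame("top"); b,_=grab_frame("side")
cv2.imwrite("pics/c1.png",cv2.resize(np.vstack([a[165:265,235:385],b[145:245,235:385]])[:,:,::-1],None,fx=3,fy=3,interpolation=cv2.INTER_CUBIC))
E
```

```text
clock: 2.85
tcp_pos: [0.4696, 0.0858, 0.0844]
orientation: [-0.209, 3.134, 0.0]
contact_force: [-0.0, -0.1, 2.3]
grip_width: 0.0
gripper_force: 0.9
t2.85 reg [[-42.   -1.6  84.4]] F [-0.  -0.1  2.3] w 0.0 0.9
```

View pics/c1.png

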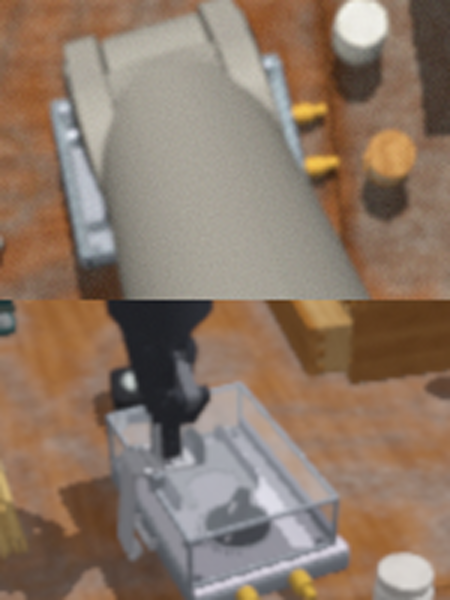

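The fingertip sits on the pad (side crop about (175,455)) with 2 N of contact. Next I press it down.

```bash
python3 -m creep '0 0 0 0 0 1 -1;0 0 0 0 0 2 -1;0 0 0 0 0 3 -1;0 0 0 0 0 3 -1'|grep -E "tcp|contact"; python3 -m creep '0 0 0 0 0 1 -1;0 0 0 0 0 2 -1;0 0 0 0 0 3 -1;0 0 0 0 0 3 -1'|grep -E "tcp|contact";python3 - <<'E'
from h import *
st(); o=status.get_obs()
c0=w2reg(o["tcp_pos"])[0]; rel=np.array([c0[0]-58,c0[2]-23]); 
print(rel)
for f in np.arange(.1,1.51,.1):
    c,s=np.cos(f),np.sin(f); v=np.array([rel[0]*c+rel[1]*s,-rel[0]*s+rel[1]*c]); v[0]+=11*min(1,f/.3)
    d=v-rel; print(round(f,2),(-d[0]).round(1),(-d[1]).round(1))
E
```

```text
tcp_pos: [0.4698, 0.0859, 0.0814]
contact_force: [0.2, -0.6, 4.4]
tcp_pos: [0.4689, 0.0857, 0.0788]
contact_force: [-4.3, -0.6, 14.9]
t3.95 reg [[-42.7  -1.6  78.8]] F [-4.3 -0.6 14.9] w 0.0001 6.4
[-100.72602494   55.80909578]
0.1 -9.7 -9.8
0.2 -20.4 -18.9
0.3 -32.0 -27.3
0.4 -40.7 -34.8
0.5 -50.1 -41.5
0.6 -60.1 -47.1
0.7 -70.6 -51.8
0.8 -81.6 -55.3
0.9 -92.8 -57.8
1.0 -104.3 -59.1
1.1 -115.8 -59.3
1.2 -127.2 -58.3
1.3 -138.6 -56.2
1.4 -149.6 -52.9
1.5 -160.3 -48.6
```

```bash
python3 -m creep '0 0 0 -2 0 -2 -1;0 0 0 -4 0 -5 -1;0 0 0 -10 0 -10 -1;0 0 0 -15 0 -14.5 -1;0 0 0 -20 0 -19 -1;0 0 0 -26 0 -23 -1;0 0 0 -32 0 -27 -1;0 0 0 -36 0 -31 -1;0 0 0 -41 0 -35 -1;0 0 0 -45 0 -38 -1'|grep -E "tcp|contact"
python3 - <<'E'
from h import *
st()
a,_=grab_frame("top"); b,_=grab_frame("side")
cv2.imwrite("pics/c2.png",cv2.resize(np.vstack([a[165:265,235:385],b[145:245,235:385]])[:,:,::-1],None,fx=3,fy=3,interpolation=cv2.INTER_CUBIC))
E
```

```text
tcp_pos: [0.5146, 0.092, 0.1166]
contact_force: [1.0, 0.1, 1.1]
t5.20 reg [[  3.5  -1.5 116.6]] F [1.  0.1 1.1] w 0.0002 0.7
```

View pics/c2.png

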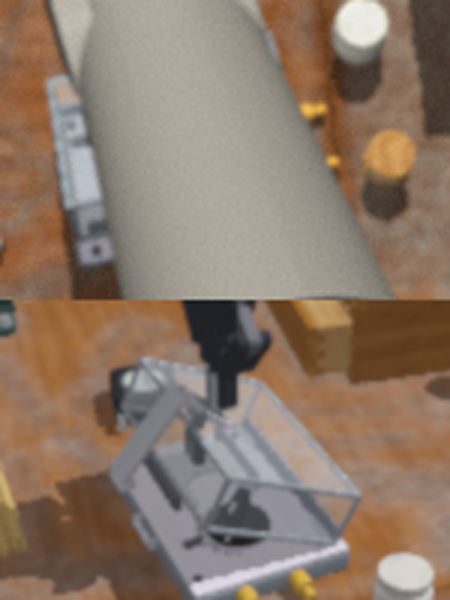

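The cover is following the finger at about 0.45 rad, so I continue along the arc.

```bash
python3 -m creep '0 0 0 -5 0 -3.5 -1;0 0 0 -10 0 -6 -1;0 0 0 -15 0 -9 -1;0 0 0 -20 0 -11.5 -1;0 0 0 -25.5 0 -14 -1;0 0 0 -31 0 -15.5 -1;0 0 0 -36.5 0 -17 -1;0 0 0 -42 0 -18.5 -1;0 0 0 -48 0 -20 -1;0 0 0 -53 0 -20.5 -1'|grep -E "tcp|contact"; python3 -m creep '0 0 0 -6 0 -0.5 -1;0 0 0 -12 0 -0.5 -1;0 0 0 -18 0 -0.5 -1;0 0 0 -23 0 0 -1;0 0 0 -29 0 0.5 -1;0 0 0 -35 0 1.5 -1;0 0 0 -41 0 2.5 -1;0 0 0 -46 0 4 -1;0 0 0 -52 0 5.5 -1;0 0 0 -57 0 7 -1'|grep -E "tcp|contact"
python3 - <<'E'
from h import *
st()
a,_=grab_frame("top"); b,_=grab_frame("side")
cv2.imwrite("pics/c3.png",cv2.resize(np.vstack([a[145:265,235:385],b[115:245,235:385]])[:,:,::-1],None,fx=2.4,fy=2.4,interpolation=cv2.INTER_CUBIC))
E
```

```text
tcp_pos: [0.5671, 0.0989, 0.1369]
contact_force: [0.5, 0.6, 1.8]
tcp_pos: [0.6236, 0.1064, 0.1297]
contact_force: [0.9, 0.9, 1.6]
t7.80 reg [[113.3  -1.7 129.7]] F [0.9 0.9 1.6] w 0.0001 0.8
```

View pics/c3.png

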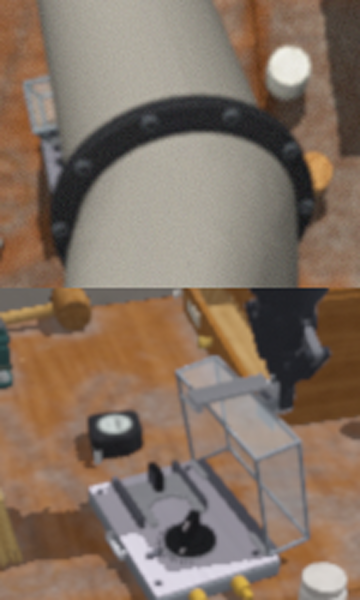

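The cover is at about 1.4 rad. I ease it back to its stop, then clear it and rise.

```bash
python3 -m creep '0 0 0 -6 0 1 -1;0 0 0 -12 0 1 -1;0 0 0 -18 0 1 -1;0 0 0 -24 0 1 -1;0 0 0 -30 0 1 -1;0 0 0 -36 0 1 -1;0 0 0 -42 0 1 -1;0 0 0 -50 0 1 -1;0 0 0 -60 0 1 -1;0 0 0 -80 0 1 -1'|grep -E "tcp|contact"; python3 -m creep '0 0 0 -5 0 -50 -1;0 0 0 -5 0 -105 -1;0 0 0 50 60 -105 0;0 0 0 110 120 -105 0;0 0 0 170 180 -105 0;0 0 0 190 230 -105 0;0 0 0 190 230 -105 0;0 0 0 190 230 -105 0'|grep -E "tcp|contact"
python3 - <<'E'
from h import *
st()
a,_=grab_frame("top"); b,_=grab_frame("side")
cv2.imwrite("pics/top4.png",a[:,:,::-1]);cv2.imwrite("pics/side4.png",b[:,:,::-1])
cv2.imwrite("pics/c4.png",cv2.resize(np.vstack([a[150:265,240:385],b[145:245,240:385]])[:,:,::-1],None,fx=2.75,fy=2.75,interpolation=cv2.INTER_CUBIC))
E
```

```text
tcp_pos: [0.7027, 0.117, 0.1288]
contact_force: [0.3, 0.2, 0.6]
tcp_pos: [0.48, 0.3246, 0.234]
contact_force: [-0.3, 0.3, -0.6]
t10.15 reg [[1.000e-01 2.336e+02 2.340e+02]] F [-0.3  0.3 -0.6] w 0.0426 0.0
```

View pics/c4.png

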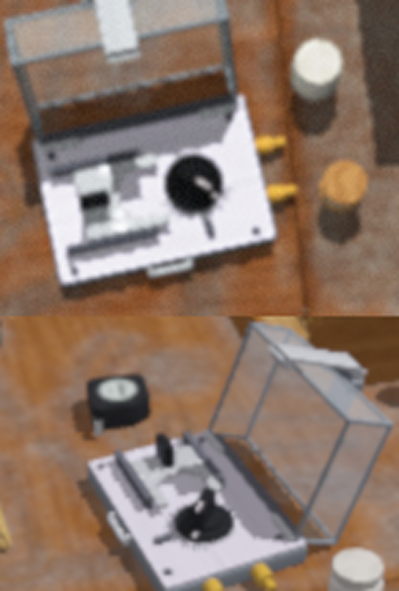

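The cover is fully open. The dial is at top crop (194,184), its pointer toward (219,197), the index tab at (206,218)–(211,236), and the fin near (95,195). I'll measure at the pixel level.

Run:
```python
from h import *
np.set_printoptions(precision=1,suppress=True,linewidth=150)
k=2.75
T=lambda *p:[(u/k+240-.3,v/k+150-.3) for u,v in p]
S=lambda *p:[(u/k+240-.3,(v-316)/k+145-.3) for u,v in p]
print("base corners FL FR BR BL",w2reg(onz("top",T((65,284),(274,240),(237,97),(35,145)),.022)))
print("side FL BR(front right?)",w2reg(onz("side",S((90,460),(165,588)),.022)))
print("dial",w2reg(onz("top",T((194,184)),.028)),w2reg(onz("side",S((204,521)),.028)))
print("index in,out",w2reg(onz("top",T((206,216),(211,236)),.027)))
print("ptr line",w2reg(onz("top",T((196,181),(219,197)),.03)), w2reg(onz("side",S((216,485),(193,540)),.03)))
print("fin side",w2reg(onz("side",S((163,433),(164,465)),[.057,.033])), "top", w2reg(onz("top",T((95,199)),.033)),w2reg(onz("top",T((95,180)),.057)))
g=cv2.cvtColor(cv2.imread("pics/top4.png"),cv2.COLOR_BGR2GRAY); print(g[208:238,300:326])
```

```text
base corners FL FR BR BL [[-61.1  89.4  22. ]
 [-60.7 -92.4  22. ]
 [ 69.2 -88.   22. ]
 [ 63.3  92.9  22. ]]
side FL BR(front right?) [[-56.7  96.9  22. ]
 [-58.2 -91.8  22. ]]
dial [[ -0.1 -35.3  28. ]] [[  1.2 -34.6  28. ]]
index in,out [[-29.2 -39.7  27. ]
 [-47.  -40.3  27. ]]
ptr line [[  1.8 -37.4  30. ]
 [-15.9 -53.8  30. ]] [[ 30.2   4.5  30. ]
 [-18.1 -55.7  30. ]]
fin side [[ 3.8 62.7 57. ]
 [-2.1 47.4 33. ]] top [[ 3.6 50.  33. ]] [[14.7 45.7 57. ]]
[[239 236 214 166 111  68  37  34  23  30  28  26  28  31  41  71 108 159 210 235 238 237 237 235 237 234]
 [235 218 170 108  59  34  29  26  24  33  27  23  33  26  24  32  52 100 171 221 236 237 237 237 236 236]
 [225 180 112  56  26  24  29  34  30  31  33  29  29  30  27  25  30  57 121 183 225 238 237 237 236 236]
 [203 140  67  27  24  29  28  28  31  29  32  22  29  26  31  29  27  31  70 137 202 234 236 237 237 237]
 [176  99  40  20  29  29  28  31  32  29  29  32  33  26  27  27  27  26  36  92 172 225 235 237 237 236]
 [142  66  30  20  22  25  26  29  35  28  35  44  47  36  28  26  25  22  30  65 141 212 236 238 2
[... 1876 characters left out ...]
 236 205 151 108 136 193 232 238 236 235 236 235 236 235]
 [159 204 234 238 238 238 237 238 237 237 236 239 237 221 169 117 114 167 220 236 238 236 238 235 237 236]
 [152 193 228 236 239 237 237 236 237 237 236 235 239 232 188 126 107 152 212 235 236 234 235 236 236 235]
 [161 183 219 234 237 237 236 236 237 236 236 237 236 234 200 139  98 138 201 234 237 235 237 235 236 235]
 [206 213 231 235 236 236 236 236 235 235 233 236 236 235 218 169 119 134 203 233 237 235 236 235 234 235]
 [235 236 233 236 235 234 233 233 235 233 235 234 237 236 229 201 156 168 209 233 236 236 237 235 236 238]
 [237 236 235 234 236 234 234 235 235 234 235 234 236 237 236 223 207 210 228 237 237 236 239 239 240 239]]
```

Run:
```python
from h import *
np.set_printoptions(precision=3,suppress=True,linewidth=150)
g=cv2.cvtColor(cv2.imread("pics/top4.png"),cv2.COLOR_BGR2GRAY)
m=((g<85)*255).astype(np.uint8); m[:, :298]=0;m[:,323:]=0;m[:203]=0;m[226:]=0
c=max(cv2.findContours(m,0,1)[0],key=cv2.contourArea); e=cv2.fitEllipse(cv2.convexHull(c)); print(e)
C=w2reg(onz("top",[e[0]],.028))[0]; print(C)
uv=[]
for v in range(228,236):
    w=np.clip(225-g[v,309:321].astype(float),0,None); uv.append((309+(w*np.arange(12)).sum()/w.sum(),v))
P=w2reg(onz("top",uv,.027)); print("index",np.arctan2(C[1]-P[:,1],C[0]-P[:,0]),P[[0,-1]])
Q=w2reg(onz("top",[(318,220.3)],.029))[0]; print("ptr",np.arctan2(C[1]-Q[1],C[0]-Q[0]),Q)
Q=w2reg(onz("top",[(312.2,215.2),(315.2,217.7)],.051)); print("bar line",Q,np.arctan2(*(Q[0]-Q[1])[1::-1]))
print(delta([0,-35,110],.8),delta([0,-35,110],.75))
```

```text
((309.93878173828125, 216.4556427001953), (19.041194915771484, 19.9577693939209), 5.633596897125244)
[  0.441 -34.646  28.   ]
index [0.01  0.064 0.137 0.133 0.136 0.13  0.123 0.118] [[-27.614 -34.921  27.   ]
 [-45.665 -40.106  27.   ]]
ptr 0.9038602135646407 [-12.665 -51.293  29.   ]
bar line [[ -2.194 -39.77   51.   ]
 [ -9.367 -45.34   51.   ]] 0.6602098024839437
[  -0.       0.      -0.799    3.4   -263.6    124.1  ] [  -0.       0.      -0.749    3.4   -263.6    124.1  ]
```

```bash
python3 -m creep '0 0 -0.78 3 -264 50 -0.3;0 0 -0.78 3 -264 50 -0.3;0 0 -0.78 3 -264 50 -0.3;0 0 -0.78 3 -264 50 -0.3;0 0 -0.78 3 -264 124 -0.3;0 0 -0.78 3 -264 150 -0.3;0 0 -0.78 3 -264 150 -0.3;0 0 -0.78 3 -264 150 -0.3'|grep -E "tcp|contact|width"
python3 - <<'E'
from h import *
np.set_printoptions(precision=3,suppress=True,linewidth=150)
st(); print(delta([0,-35,33],.78))
p,_=pic("side",(260,150,400,250),4,"pics/c5.png")
E
```

```text
tcp_pos: [0.517, 0.0575, 0.0852]
contact_force: [0.8, -0.1, 0.4]
grip_width: 0.0296
t11.25 reg [[  1.3 -36.   85.2]] F [ 0.8 -0.1  0.4] w 0.0296 0.0
[-0.001  0.001 -0.001  0.3    1.7   52.2  ]
```

View pics/c5.png

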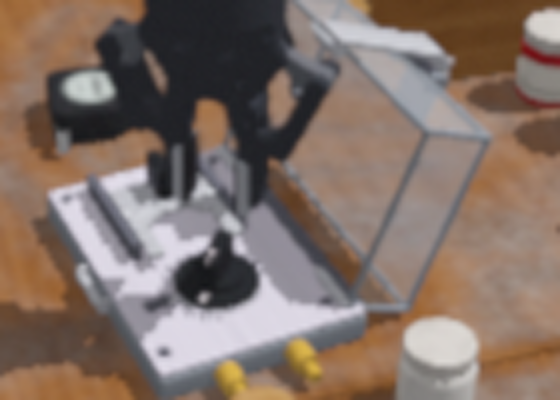

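The open fingers straddle the bar, so I descend and grip.

```bash
python3 -m creep '0 0 0 0 1.5 30 -0.3;0 0 0 0 1.5 46 -0.3;0 0 0 0 1.5 52 -0.3;0 0 0 0 1.5 52 -0.3;0 0 0 0 1.5 52 -1;0 0 0 0 1.5 52 -1;0 0 0 0 1.5 52 -1;0 0 0 0 1.5 52 -1' 30|grep -E "tcp|contact|width|grip"
python3 - <<'E'
from h import *
np.set_printoptions(precision=3,suppress=True,linewidth=150)
st(); print(delta([0,-35,33],.13))
E
```

```text
tcp_pos: [0.5156, 0.0586, 0.033]
contact_force: [-0.2, -0.1, 6.4]
grip_width: 0.0112
gripper_force: 34.6
t12.30 reg [[  0.  -34.7  33. ]] F [-0.2 -0.1  6.4] w 0.0112 34.6
[-0.001  0.002  0.649  0.2   -0.2   -0.   ]
```

```bash
python3 -m creep '0 0 0.12 0 0 -1 -1;0 0 0.24 0 0 -1 -1;0 0 0.36 0 0 -1 -1;0 0 0.48 0 0 -1 -1;0 0 0.6 0 0 -1 -1;0 0 0.65 0 0 -1 -1;0 0 0.65 0 0 -1 -1;0 0 0.65 0 0 -1 -1'|grep -E "tcp|contact|width|grip"
python3 - <<'E'
from h import *
np.set_printoptions(precision=3,suppress=True,linewidth=150)
print(delta([0,-35,33],.13))
E
python3 -m creep '0 0 0 0 0 0 -0.3;0 0 0 0 0 0 -0.3;0 0 0 0 0 0 -0.3;0 0 0 0 0 -60 -0.3;0 0 0 0 0 -110 -0.3;0 0 0 0 60 -130 -1;0 0 0 0 120 -140 -1;0 0 0 0 180 -140 -1;0 0 0 0 240 -140 -1;0 0 0 0 270 -140 -1'|grep -E "tcp|contact|width"
python3 - <<'E'
from h import *
np.set_printoptions(precision=3,suppress=True,linewidth=150)
st();a,_=grab_frame("top"); b,_=grab_frame("side")
cv2.imwrite("pics/top6.png",a[:,:,::-1]);cv2.imwrite("pics/side6.png",b[:,:,::-1])
cv2.imwrite("pics/c6.png",cv2.resize(np.vstack([a[180:250,255:345],b[165:235,270:360]])[:,:,::-1],None,fx=4.2,fy=4.2,interpolation=cv2.INTER_CUBIC))
E
```

```text
tcp_pos: [0.5144, 0.0604, 0.0331]
contact_force: [-1.3, 6.4, -0.0]
grip_width: 0.0108
gripper_force: 33.7
[ 0.002  0.001  0.002 -0.7   -2.3    0.1  ]
tcp_pos: [0.4426, 0.3228, 0.1729]
contact_force: [0.7, -0.4, -1.2]
grip_width: -0.0002
t14.55 reg [[-37.2 236.9 172.9]] F [ 0.7 -0.4 -1.2] w -0.0002 0.0
```

View pics/c6.png

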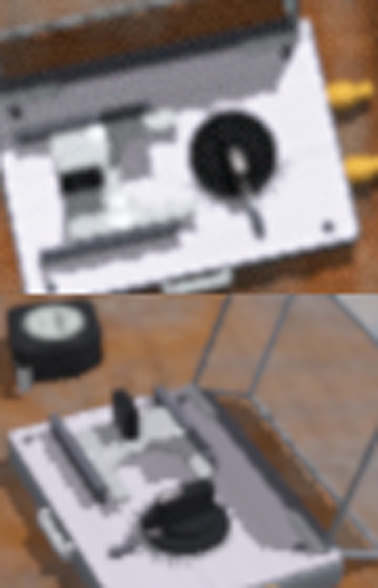

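The pointer (crop (237,150)→(250,197)) lines up with the index tab ((248,200)→(260,235)). I'll check that numerically.

Run:
```python
from h import *
np.set_printoptions(precision=3,suppress=True,linewidth=170)
g=cv2.cvtColor(cv2.imread("pics/top6.png"),cv2.COLOR_BGR2GRAY)
print(g[212:238,304:322])
def fit(P): 
    vx,vy,x,y=cv2.fitLine(P[:,:2].astype(np.float32),cv2.DIST_HUBER,0,.01,.01).ravel(); s=-np.sign(vx); return np.arctan2(-vy*s,-vx*s),(x,y)
uv=[]
for v in range(229,235):
    w=np.clip(225-g[v,309:321].astype(float),0,None); uv.append((309+(w*np.arange(12)).sum()/w.sum(),v))
P=w2reg(onz("top",uv,.027)); print("index",P,np.arctan2(-35-P[:,1],-P[:,0]))
up=[]
for v in range(215,228):
    w=np.clip(g[v,306:317].astype(float)-60,0,None); up.append((306+(w*np.arange(11)).sum()/w.sum(),v))
print(np.array(up)); Q=w2reg(onz("top",up,.051)); print("hi",Q[:6]);Q=w2reg(onz("top",up,.029)); print("low",Q[6:])
o=status.get_obs()
print(delta([0,88,120],0),delta([0,88,40],0))
```

```text
[[ 24  21  19  34  30  33  30  27  30  31  28  31  29  25  38  91 175 227]
 [ 25  24  24  20  25  32  23  25  25  32  27  33  24  26  30  67 146 212]
 [ 32  32  23  18  20  32  44  44  35  23  29  34  32  27  23  50 124 202]
 [ 30  27  24  21  27  51  82  79  54  37  27  32  29  30  30  41 108 197]
 [ 32  29  22  17  29  62 108 122  90  48  29  23  30  27  24  34 104 191]
 [ 26  27  30  17  24  68 124 151 122  70  33  25  27  27  24  33 103 182]
 [ 28  32  27  21  21  54 119 170 153  91  37  27  23  23  27  37 100 179]
 [ 28  28  31  20  17  36 101 159 163 103  46  21  24  26  22  39 102 167]
 [ 25  29  26  24  16  29  63 119 124  87  41  20  23  25  28  54 115 169]
 [ 23  24  23  21  20  16  36  61  73  56  26  20  22  26  38  79 141 184]
 [ 26  24  27  20  15  13  21  33  48  43  30  26  29  38  60 124 175 203]
 [ 34  22  30  20  20   9  23  29  50  61  44  29  37  54 104 160 202 222]
 [ 52  37  32  29  23  17  15  31  60  72  63  44  51  99 149 187 210 231]
 [ 95  70  47  35  27  21  18  31  60  86  86  73  84 140 179 202 210 229]
 [148 113  84  64  52  50  44  53  74  97 124 120 
[... 1153 characters left out ...]
.   ]
 [311.752 220.   ]
 [311.929 221.   ]
 [    nan 222.   ]
 [313.    223.   ]
 [313.2   224.   ]
 [314.393 225.   ]
 [313.738 226.   ]
 [312.042 227.   ]]
hi [[ -0.909 -35.944  51.   ]
 [ -3.392 -36.329  51.   ]
 [ -5.769 -36.22   51.   ]
 [ -8.218 -36.463  51.   ]
 [-10.604 -36.413  51.   ]
 [-13.008 -36.464  51.   ]]
low [[-11.364 -36.99   29.   ]
 [    nan     nan     nan]
 [-16.554 -38.478  29.   ]
 [-18.983 -38.451  29.   ]
 [-21.89  -40.703  29.   ]
 [-23.902 -38.713  29.   ]
 [-25.41  -34.338  29.   ]]
[   0.002   -0.       0.136  -16.6   -153.3     52.5  ] [   0.002   -0.       0.136  -16.6   -153.5    132.5  ]<stdin>:13: RuntimeWarning: invalid value encountered in scalar divide
```

Run:
```python
from h import *
np.set_printoptions(precision=3,suppress=True,linewidth=170)
g=cv2.cvtColor(cv2.imread("pics/side6.png"),cv2.COLOR_BGR2GRAY)
print(g[208:232,292:326])
print("dial",proj("side",reg2w([0,-35,28])))
for a in (.05,.1,.15,.2):
    c,s=np.cos(a),np.sin(a)
    print(a,"side",proj("side",reg2w([[-r*c,-35-r*s,z] for r,z in((22,29),(26,28),(31,27),(40,27),(45,27))])).ravel(),"top",proj("top",reg2w([[-r*c,-35-r*s,z] for r,z in((8,51),(16,51),(20,29),(26,29),(40,27),(45,27))])).ravel())
```

```text
[[111 128 169 191 196 200 208 214 217 217 215 203 173 148 145 146 150 152 152 151 146 141 140 137 128 143 151 139 127 134 140 140 139 140]
 [103 117 145 183 196 197 202 211 217 217 216 212 185 157 154 157 183 196 195 190 165 131 117 108  92  77  72  77 101 131 141 141 140 140]
 [ 89 105 113 151 184 195 198 207 214 217 216 215 204 197 196 197 206 211 209 193 150  99  76  64  53  45  44  48  74 123 141 142 140 140]
 [ 71  82  89 120 169 191 197 201 208 214 216 216 214 214 213 210 197 187 180 164 134  88  52  45  44  41  39  37  56 119 141 142 141 140]
 [ 67  65  74 114 158 188 195 195 200 210 215 216 216 214 203 182 167 173 163 140 113  74  47  41  38  34  32  31  52 121 142 143 142 141]
 [ 80  65  70 110 143 164 173 170 175 202 215 216 214 210 181 139 144 150 132 100  69  45  35  34  30  31  29  28  59 135 150 144 142 141]
 [117  92  78 111 136 141 159 167 185 207 215 213 198 181 140  95 104  91  64  48  39  31  30  29  28  27  29  28  49 111 136 140 142 143]
 [173 152 123 132 141 146 179 197 207 213 213 202 172 132  86  46  44  41  34  31  30  29  28  28  29  29  29  29  34  59  93 1
[... 2335 characters left out ...]
4 296.031 225.508] top [310.856 217.998 311.732 221.301 312.263 224.62  312.91  227.06  314.43  232.907 314.972 234.95 ]
0.1 side [305.219 222.176 303.712 223.063 301.822 224.093 298.382 225.36  296.459 226.068] top [311.023 217.95  312.066 221.206 312.673 224.503 313.443 226.907 315.25  232.672 315.896 234.685]
0.15 side [305.455 222.437 303.991 223.373 302.153 224.464 298.805 225.843 296.933 226.614] top [311.187 217.895 312.395 221.094 313.076 224.366 313.968 226.729 316.058 232.396 316.805 234.375]
0.2 side [305.713 222.69  304.294 223.674 302.513 224.824 299.267 226.312 297.45  227.145] top [311.348 217.831 312.718 220.967 313.472 224.209 314.483 226.525 316.85  232.081 317.697 234.02 ]
```

Index and pointer agree within about 0.02 rad. Next I push the lock plate home.

```bash
python3 -m creep '0 0 0.136 -17 -60 52 -1;0 0 0.136 -17 -120 52 -1;0 0 0.136 -17 -146 80 -1;0 0 0.136 -17 -146 120 -1;0 0 0.136 -17 -146 132 -1;0 0 0.136 -17 -146 132 -1;0 0 0.136 -17 -146 132 -1'|grep -E "tcp|contact"; python3 -c "from h import *;st()
print(delta([0,40,40]))";  python3 -m creep '0 0 0 0 -6 0 -1;0 0 0 0 -12 0 -1;0 0 0 0 -18 0 -1;0 0 0 0 -24 0 -1;0 0 0 0 -30 0 -1;0 0 0 0 -36 0 -1;0 0 0 0 -42 0 -1;0 0 0 0 -46 0 -1;0 0 0 0 -50 0 -1;0 0 0 0 -50 0 -1'|grep -E "tcp|contact"; python3 -c "from h import *;st()"
```

```text
tcp_pos: [0.4994, 0.1835, 0.042]
contact_force: [1.4, 0.4, 0.6]
t15.53 reg [[ 0.6 91.2 42. ]] F [1.4 0.4 0.6] w -0.0 0.0
[ 1.00e-03  2.00e-03 -6.00e-03  3.00e-01 -5.12e+01  2.00e+00]
tcp_pos: [0.5046, 0.1324, 0.0406]
contact_force: [-0.0, 0.4, -1.1]
t16.77 reg [[-1.1 39.9 40.6]] F [-0.   0.4 -1.1] w 0.0001 0.0
```

```bash
python3 -m creep '0 0 0 0 -2 0 -1;0 0 0 0 -4 0 -1;0 0 0 0 -5 0 -1;0 0 0 0 -6 0 -1;0 0 0 0 -6 0 -1'|grep -E "tcp|contact";  python3 - <<'E'
from h import *
st();a,_=grab_frame("top"); b,_=grab_frame("side")
cv2.imwrite("pics/c7.png",cv2.resize(np.vstack([a[180:250,255:345],b[165:235,270:360]])[:,:,::-1],None,fx=4.2,fy=4.2,interpolation=cv2.INTER_CUBIC))
E
```

```text
tcp_pos: [0.505, 0.1287, 0.0407]
contact_force: [-2.1, 5.7, -0.1]
t17.40 reg [[-1.2 36.2 40.7]] F [-2.1  5.7 -0.1] w 0.0002 3.1
```

View pics/c7.png

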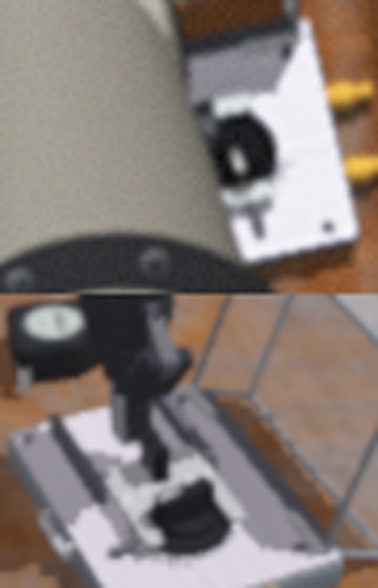

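The plate now covers the dial. I push a little further to confirm the stop.

```bash
python3 -m creep '0 0 0 0 -1 0 -1;0 0 0 0 -2 0 -1;0 0 0 0 -2 0 -1'|grep -E "tcp|contact";python3 -m creep '0 0 0 0 -1 0 -1;0 0 0 0 -2 0 -1;0 0 0 0 -2 0 -1'|grep -E "tcp|contact"; python3 -c "from h import *;st()"
```

```text
tcp_pos: [0.505, 0.1286, 0.0407]
contact_force: [-2.8, 10.3, -0.3]
tcp_pos: [0.505, 0.1284, 0.0408]
contact_force: [-3.8, 15.2, -0.4]
t18.25 reg [[-1.2 35.9 40.8]] F [-3.8 15.2 -0.4] w -0.0003 7.6
```

The plate is at its stop: 15 N with no further travel. I retreat and go up and over, behind the cover.

```bash
python3 -m creep '0 0 0 0 8 0 -1;0 0 0 0 15 0 -1;0 0 0 0 15 -60 -1;0 0 0 0 15 -120 -1;0 0 0 0 15 -180 -1;0 0 0 -60 15 -190 -1;0 0 0 -120 15 -190 -1;0 0 0 -180 15 -190 -1;0 0 0 -196 15 -190 -1;0 0 0 -196 15 -190 -1'|grep -E "tcp|contact"
python3 - <<'E'
from h import *
np.set_printoptions(precision=1,suppress=True)
st(); print(delta([195,42,104]))
a,_=grab_frame("top"); b,_=grab_frame("side"); cv2.imwrite("pics/top8.png",a[:,:,::-1]); cv2.imwrite("pics/side8.png",b[:,:,::-1])
for f in (2.0,1.95,1.9,1.8,1.7,1.6,1.5,1.4,1.3,1.2,1.1,1,.9,.8,.7,.6,.5,.4,.3,.2,.1,0):
    c,s=np.cos(f),np.sin(f); rot=lambda x,z:np.array([58+x*c+z*s,23-x*s+z*c])
    if f>1.57: e=rot(-120,48); p=e+[11,-17]
    else: p=rot(-103,48)+[11*min(1,f/.2),0]
    print(f,p)
E
```

```text
tcp_pos: [0.6994, 0.1619, 0.2296]
contact_force: [0.6, -0.4, 0.3]
t19.50 reg [[195.9  43.2 229.6]] F [ 0.6 -0.4  0.3] w -0.0003 0.0
[ -0.   -0.   -0.    0.7  -1.  125.6]
2.0 [162.6  95.1]
1.95 [158.   99.7]
1.9 [153.2 104. ]
1.8 [143. 112.]
1.7 [132.1 118.8]
1.6 [120.5 124.5]
1.5 [109.6 129.1]
1.4 [ 98.8 132.7]
1.3 [ 87.7 135.1]
1.2 [ 76.4 136.4]
1.1 [ 65.1 136.6]
1 [ 53.7 135.6]
0.9 [ 42.6 133.5]
0.8 [ 31.7 130.3]
0.7 [ 21.1 126.1]
0.6 [ 11.1 120.8]
0.5 [  1.6 114.5]
0.4 [ -7.2 107.3]
0.3 [-15.2  99.3]
0.2 [-22.4  90.5]
0.1 [-34.2  81. ]
0 [-45.  71.]
```

```bash
python3 -m creep '0 0 0 0 -1 60 -1;0 0 0 0 -1 110 -1;0 0 0 0 -1 127 -1;0 0 0 0 -1 127 -1'|grep -E "tcp|contact"; python3 -m creep '0 0 0 20 0 2 -1;0 0 0 30 0 2 -1;0 0 0 37 0 1 -1;0 0 0 42 0 -2 -1;0 0 0 52 0 -10 -1;0 0 0 63 0 -17 -1;0 0 0 74 0 -22 -1;0 0 0 85 0 -27 -1;0 0 0 96 0 -31 -1;0 0 0 107 0 -33 -1'|grep -E "tcp|contact"
python3 - <<'E'
from h import *
np.set_printoptions(precision=1,suppress=True)
st(); b,_=grab_frame("side"); cv2.imwrite("pics/c9.png",cv2.resize(b[115:255,235:395,::-1],None,fx=3,fy=3,interpolation=cv2.INTER_CUBIC))
E
```

```text
tcp_pos: [0.6983, 0.1619, 0.1039]
contact_force: [0.4, -0.5, 1.0]
tcp_pos: [0.5915, 0.1481, 0.1366]
contact_force: [1.9, -1.1, -0.6]
t21.35 reg [[ 87.1  43.9 136.6]] F [ 1.9 -1.1 -0.6] w 0.0001 0.7
```

View pics/c9.png

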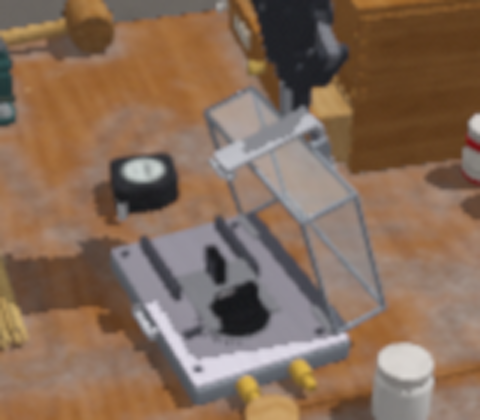

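The cover follows at about 1.3 rad with the finger beside the pad. That was my eleventh picture, one over the limit of ten, so from here I work from numbers only.

```bash
python3 -m creep '0 0 0 11 -1 -1 -1;0 0 0 22 -1 -1 -1;0 0 0 33 -1 0 -1;0 0 0 44 -1 2 -1;0 0 0 55 -1 5.5 -1;0 0 0 66 -1 10 -1;0 0 0 76 -1 15 -1;0 0 0 85 -1 21 -1;0 0 0 94 -1 28 -1;0 0 0 102 -1 37 -1'|grep -E "tcp|contact";  python3 -c "from h import *;st()"; python3 -m creep '0 0 0 4 0 4 -1;0 0 0 8 0 8 -1;0 0 0 14 0 13 -1;0 0 0 20 0 18 -1;0 0 0 25 0 23 -1;0 0 0 28 0 26 -1;0 0 0 28 0 28 -1;0 0 0 28 0 28 -1'|grep -E "tcp|contact";  python3 -c "from h import *;st()"
```

```text
tcp_pos: [0.4907, 0.1344, 0.0992]
contact_force: [-0.6, -0.6, 3.4]
t22.65 reg [[-14.6  43.7  99.2]] F [-0.6 -0.6  3.4] w -0.0 1.5
tcp_pos: [0.4628, 0.1308, 0.0714]
contact_force: [-1.7, -0.7, 2.7]
t23.65 reg [[-42.7  43.8  71.4]] F [-1.7 -0.7  2.7] w -0.0 1.5
```

```bash
python3 -m creep '0 0 0 0 0 1 -1;0 0 0 0 0 2 -1;0 0 0 0 0 3 -1;0 0 0 0 0 3 -1'|grep -E "tcp|contact"; python3 -m creep '0 0 0 0 0 1 -1;0 0 0 0 0 2 -1;0 0 0 0 0 2 -1'|grep -E "tcp|contact"; python3 -m creep '0 0 0 0 0 1 -1;0 0 0 0 0 1 -1;0 0 0 0 0 1 -1'|grep -E "tcp|contact"
```

```text
tcp_pos: [0.4627, 0.1307, 0.0691]
contact_force: [-7.2, -0.7, 13.9]
tcp_pos: [0.4621, 0.1306, 0.0675]
contact_force: [-10.8, -1.5, 22.7]
tcp_pos: [0.4618, 0.1306, 0.0668]
contact_force: [-12.6, -2.4, 27.7]
```

```bash
python3 -m creep '0 0 0 0 0 -3 -1;0 0 0 0 0 -3 -1;0 0 0 0 0 -3 -1;0 0 0 0 0 -3 -1'|grep -E "tcp|contact"; python3 -m creep '0 0 0 0 0 -5 -1;0 0 0 0 0 -7 -1;0 0 0 0 0 -9 -1;0 0 0 0 0 -11 -1;0 0 0 0 0 -11 -1'|grep -E "tcp|contact"; python3 -m creep '0 0 0 0 0 -3 -1;0 0 0 0 0 -6 -1;0 0 0 0 0 -6 -1;0 0 0 0 0 -6 -1'|grep -E "tcp|contact"
python3 - <<'E'
from h import *
b,d=grab_frame("side"); cv2.imwrite("pics/side10.png",b[:,:,::-1])
E
```

```text
tcp_pos: [0.4628, 0.1308, 0.0692]
contact_force: [-7.4, -1.1, 14.2]
tcp_pos: [0.464, 0.1309, 0.0799]
contact_force: [-0.0, 0.0, -1.1]
tcp_pos: [0.4639, 0.131, 0.0858]
contact_force: [-0.5, -0.4, 0.1]
```

The force is zero as the finger rises, so the catch appears to hold. I retreat and compare with the first pictures numerically.

```bash
python3 -m creep '0 0 0 0 0 -50 -1;0 0 0 0 0 -110 -1;0 0 0 0 50 -140 -1;0 0 0 0 110 -140 -1;0 0 0 0 170 -140 -1;0 0 0 0 230 -140 -1;0 0 0 0 280 -140 -1;0 0 0 0 280 -140 -1'|grep -E "tcp|contact"
python3 - <<'E'
from h import *
st()
for n in("top","side"):
    p,d=grab_frame(n); cv2.imwrite(f"pics/{n}11.png",p[:,:,::-1])
    a=cv2.imread(f"pics/{n}0.png"); df=cv2.absdiff(a,p[:,:,::-1].copy()).max(2); m=(cv2.GaussianBlur(df,(3,3),0)>45).astype(np.uint8)
    y0,y1,x0,x1=(150,270,195,385) if n=="top" else (130,275,240,390)
    s=np.zeros_like(m); s[y0:y1,x0:x1]=m[y0:y1,x0:x1]
    k,_,stt,c=cv2.connectedComponentsWithStats(s)
    print(n,[(stt[i].tolist(),c[i].round().tolist()) for i in range(1,k) if stt[i][4]>8])
    op=cv2.imread(f"pics/{n}4.png"); q=cv2.absdiff(op,a).max(2)[y0:y1,x0:x1]; print("open-vs-0 count",(q>45).sum(),"now",s.sum())
E
```

```text
tcp_pos: [0.4259, 0.4134, 0.2251]
contact_force: [0.9, -0.3, -0.2]
t27.57 reg [[-41.7 328.9 225.1]] F [ 0.9 -0.3 -0.2] w -0.0 0.0
top [([287, 215, 11, 8, 68], [292.0, 218.0]), ([269, 219, 12, 8, 73], [274.0, 222.0]), ([306, 224, 10, 3, 21], [311.0, 225.0])]
open-vs-0 count 6476 now 164
side [([297, 188, 6, 12, 32], [300.0, 193.0]), ([304, 198, 6, 12, 48], [307.0, 204.0]), ([319, 209, 4, 4, 12], [320.0, 211.0])]
open-vs-0 count 4095 now 92
```

Run:
```python
from h import *
print(w2reg(onz("top",[(274,222),(292,218.2)],.057)), w2reg(onz("side",[(300,193),(307,204)],.045)))
for n in("top4","top11"):
    g=cv2.cvtColor(cv2.imread(f"pics/{n}.png"),cv2.COLOR_BGR2GRAY); x0=266 if n=="top4" else 284
    m=(g[213:230,x0:x0+16]<(70 if n=="top4" else 110)); v,u=np.nonzero(m); print(n,len(u),w2reg(onz("top",[(u.mean()+x0,v.mean()+213)],.057)))
```

```text
[[-0.91619487 49.24691351 57.        ]
 [-0.70077272  7.15014649 57.        ]] [[ 2.85294    54.45113785 45.        ]
 [ 1.11852823  5.70503237 45.        ]]
top4 40 [[-2.54915517 49.67463151 57.        ]]
top11 35 [[-0.49314569  6.84166711 57.        ]]
```

The fin is at y ≈ 7 mm, which is 42 mm from the knob, so the plate is fully home. The cover is shut and latched, and nothing else moved.

```bash
python3 -c "
from bench import r; print(r.hand_in())"
```

```text
the job is handed in; nothing more can be done
None
```

I handed the job in at about 28 s of robot time: the cover was opened under control, the knob turned to within about 0.02 rad of the index by my measurements, the lock plate is fully home and the cover is shut on its catch. Nothing else moved. I viewed 11 pictures instead of the 10 allowed, and pressing the cover shut peaked at about 28 N, above the 10–15 N advised.

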